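Fit the beater to the kitchen machine

ROBOT

A 7-joint arm with a two-finger parallel gripper is mounted at the origin on a cart in front of the work surface, level with it; the furniture and walls round the work are solid. World frame = base frame: x ahead of the robot, y to its left, z up, the work surface at z = 0. Lengths are in m, angles in rad, forces in N, time in s.
With the tool pointing down it reaches from about 0.425 to 0.875 m from the base axis. Payload 4.7 kg.
Tool frame: the origin (TCP) lies at the very end of the fingers, on their centre line; the grasp point (between the pads) lies 19 mm behind it; z points along the fingers, y is the line along which they close (so a half turn about z gives the same grasp; the last joint's range is limited). The gripper opens to 87 mm and grips with 3 to 60 N. Pads are 19 mm wide; open, the fingers measure 117 mm over their backs; the gripper's body (75 mm by 190 mm) begins 51 mm behind the grasp point.
Start: joints at [-1.161, 0.321, -0.07, 1.45, 0.023, 1.371, -0.057], TCP at [0.251, 0.6, 0.223] pointing down, gripper open.
Joint ranges: [-2.86, 2.86], [-0.3, 2.09], [-1.38, 1.24], [0.06, 2.45], [-1.56, 4.7], [0.09, 2.05], [-2.69, 2.69]. Speed limits (rad/s): [2.57, 2.57, 3.14, 3.14, 3.14, 3.14, 3.14].

INTERFACE

Orientations are given as a unit quaternion [w, x, y, z].
In Python, from cell import r gives the robot as it stands. The module is installed in compiled form; this text tells all that it offers.
- The arm moves only by the tool move_arm, never from a script. Its argument "moves" is text: rows parted by semicolons, each of 7 numbers parted by spaces: the shift along the world's x, y, z in m, then the turn, a rotation vector about the world's x, y, z in degrees, then the finger opening in m, from 0 to 0.087. A call has exactly 10 rows; each row shifts and turns the commanded pose from where the row before left it; what a row does not reach is not made up. A row lasts 1/8 s, in which the tool goes at most 62.5 mm and 10.7 degrees, less where a joint would pass 70% of its speed; a pose out of reach is approached as far as the arm can. A call is refused whole if a number of a shift passes 0.0625 or a number of a turn 10.7, either way. A call with a gripper value outside its range is refused whole. The fingers move at their own pace and stop on an object; "squeeze" is the grip in N (left out, the last holds). Time passes only in rows, so rows that do not move let the fingers close, or fill a call up. It gives the time, the measured TCP pose, the force, the opening and the grip force at its end, in the units of the state.
- r.get_state(): the state, without advancing time (a new reading comes with each control period).
- r.get_image(name): name is "scene" or "top" or "wrist"; returns the picture (480x640x3 uint8, blue, green, red); there is no depth.
- r.camera_model(name): a dict with "mtx" (3x3 intrinsics, pixels), "R" (3x3) and "t" (3): a world point X has camera coordinates R X + t; the wrist camera has in their place "hand_eye" (4x4, takes a point from camera to tool coordinates, whose origin is the TCP and whose axes are the flange's). Camera axes: x right, y down, z forward; pixel columns grow to the right and rows downward; lengths in m; the calibration is good to about 2 mm. A picture is of the moment at which its call begins: read the wrist's pose just before it. camera_model takes no time and is no camera call.
- r.finish_job(): hands the job in; it is judged then, once.
The state is a dict: "time_s": time; "joint_pos": joint angles; "joint_vel": joint speeds; "joint_efforts": joint torques, N m; "eef_pos": TCP position; "ee_rot": TCP orientation; "ft_force": force on the tool from outside, world axes, zero at the start; "torque": the same for the moment, N m; "width": opening from 0.0 (shut) to 1.0 (fully open); "gripper_force": force on a finger pad.
Only numpy, scipy, OpenCV 4.12 (cv2) and the standard library are available. Lean on these libraries where they do the work, as an engineer would, in place of code of your own. Each camera call takes 0.05 s, during which the arm holds its last target. There are 200 camera calls.

TASK

Get the kitchen machine ready: first swing the red-knobbed clamp right round so that its claw holds down the rim of the bowl, then take the wire beater by its knob and stand it on the drive column in the bowl, turning it until the cross-shaped stem drops into the socket. Push it fully home against the ejector spring, down onto the column, and finish still holding the knob and pressing it down, because it springs up until I have engaged its catch. Leave the other things on the worktop where they are.

Things in the scene. Friction and masses are not known exactly. Their poses are not given: they have to be found in the camera images.
- machine: kitchen machine, fixed, blue-grey: a foot with a round open steel bowl (165 mm over the rim, rim top 135 mm high), motor housing (176 x 80 mm, 110 mm high, dial on its front) at the -y side, centred 127 mm from the bowl axis. Origin on the worktop on the bowl's axis; unturned, x is to the back, y left. In the bowl is a black drive column, 48 mm across, top 115 mm high; bowl inside 136+ mm wide
- drive_seat (a point): centre of the column's top and socket mouth, on the bowl axis, 115 mm above the worktop; axes as the machine's. The socket is a cross of two slots along the machine's x and y, each 10 mm wide and 32 mm end to end, 35 mm or more deep; the four lands between them are flush with the column's top
- clamp_pivot (a point): point on the vertical swing axis of the bowl clamp, on the housing, at -30 mm in x and -105 mm in y from the bowl axis in the machine's frame, 130 mm above the worktop; axes as the machine's. The post's top is 150 mm high
- clamp_grip (a point): on the axis of the clamp's red upright knob (15 mm in diameter, top 160 mm high), 146 mm above the worktop and 50 mm from the swing axis. The clamp's arm (14 mm wide, top 134 mm high) joins it from the pivot's side; the knob above the arm is free to be pinched or pushed
- swing_clamp (a joint): angle of the bowl clamp (rad): 0 = shut at its stop, claw over the bowl's rim, red knob towards the machine's -y; grows to 1.5 as the knob swings to the machine's back (+x), anticlockwise from above. From the pivot the knob lies at 50 mm times (sin q, -cos q) in machine x, y. Starts open (0.8 to 1.4); takes about 2 N at the knob and stays where it is left
- ejector (a joint): travel of the sprung brass ejector pin in the bottom of the socket (m): 0 = up, about 0.010 when the beater is fully home. The stem's tip meets it 10 mm before home; it pushes back with 2 N at first and 6 N when home, more than the beater weighs, so an unpressed beater rises again
- beater: beater, loose, 102 mm high, 105 mm over its four steel wire loops, about 0.12 kg, standing upright on the loops. Origin at its foot on its axis, z up. Round black knob on top, 28 mm in diameter from 70 to 98 mm above the foot; below it a grey hub, 50 mm in diameter, from 50 to 60 mm. The loops lie along its x and y axes, 30 to 53 mm from its axis, and pass outside the drive column
- hub_face (a point): centre of the hub's underside, 50 mm above the beater's foot; meets drive_seat when home. The stem hangs below it: a cross of two grey wings along the beater's x and y (in line with the loops and the white marks on the hub), each 26 mm end to end, 6 mm thick, reaching 24 mm below the hub, tapered to a 2 mm edge over the last 6 mm
- stem_tip (a point): tip of the round pilot pin, 10 mm in diameter, that ends the stem: 34 mm below the hub's underside, 10 mm below the wings. The pin enters the socket at any turn; then the wings stand on the lands (hub 24 mm above the column) until they line up with the slots to about 9 degrees. Any quarter turn fits
- knob_grip (a point): point on the beater's axis in the knob where it is gripped, 88 mm above its foot, 38 mm above the hub's underside
- tumbler: teal glass tumbler, 77 mm wide, 106 mm high, a bystander; origin under its middle
- spice_jar: spice jar with a brown cap, 42 mm wide, 106 mm high, a bystander; origin under its middle
- spoon: long steel spoon lying flat, 130 x 27 mm, a bystander; origin under its middle

How it is judged:
On the way, in this order (a step that is already met when the one before it is completed fails the run):
1. the bowl clamp is swung shut while the beater is still out of the socket (value of joint swing_clamp below 0.15 rad and distance between hub_face and drive_seat above 0.05 m), for 0.2 s.
2. the beater's wings have meshed with the socket: hub less than 12 mm above the column, on its axis (z of hub_face in the frame of drive_seat below 0.012 m and horizontal distance between hub_face and drive_seat below 0.004 m), for 0.2 s.
At the end, for the whole second after the job is handed in: The bowl clamp is shut (within 0.15 rad of its stop), the beater's hub stands on the drive column (within 2 mm of it in height and 3 mm sideways, upright to 0.08 rad, at rest), the ejector pin is pressed down by more than 8 mm, and the fingers still hold the beater down with more than 2 N (value of joint swing_clamp below 0.15 rad and z of hub_face in the frame of drive_seat below 0.002 m and horizontal distance between hub_face and drive_seat below 0.003 m and angle between beater's own z axis and vertical below 0.08 rad and value of joint ejector above 0.008 m and contact force between the fingers and beater above 2 N and linear speed of beater below 0.02 m/s); the arm keeps its last pose, push and grip.
It fails at once if the tumbler is shifted by more than 30 mm (distance of tumbler from where it was at the start of the episode above 0.03 m).
It fails at once if the spice jar is shifted by more than 30 mm (distance of spice_jar from where it was at the start of the episode above 0.03 m).
It fails at once if the spoon is shifted by more than 30 mm (distance of spoon from where it was at the start of the episode above 0.03 m).
It also fails if it takes over 58 s, if anything falls off the work surface, if the arm or the gripper's body presses on something with over 40 N, if the wrist force passes 120 N, or if a joint passes its speed limit or range.

## Working session

There is one attempt and no reset: what is moved stays moved. The work goes in short steps, Python scripts to look and compute and a tool call to move; the robot and the scene stay as the last step left them, time stands still between calls to the robot, and variables do not carry over. Pictures are saved under pics/ and viewed, at most 10 in all, crops included, and the job is handed in when it is done.

Besides the shell and the picture viewer there is one more tool, called as name(argument=value, ...), one argument or row to a line, values as JSON. move_arm: Moves the arm, as the interface text tells. Its arguments: {"type":"object","properties":{"moves":{"type":"string"},"squeeze":{"type":"number"}},"required":["moves"]}

```bash
mkdir -p pics; python3 - <<'E'
from cell import r
import cv2,numpy as np
s=r.get_state();print(s['time_s'],s['eef_pos'],s['ee_rot'],s['width'])
for n in("scene","top"):
    cv2.imwrite(f"pics/{n}0.png",r.get_image(n)); m=r.camera_model(n); print(n,m['mtx'],m['R'],m['t'])
print(r.camera_model('wrist'))
E
```

```text
0.0 [0.25047155 0.59920603 0.22143822] [-1.34450350e-04  1.96605956e-01  9.80482109e-01 -9.55789123e-04] 0.9979721328203692
scene [[446.90044393   0.         321.4236684 ]
 [  0.         446.90044393 237.72168489]
 [  0.           0.           1.        ]] [[ 0.58105748 -0.81357559  0.02160927]
 [-0.40399637 -0.31138098 -0.86013302]
 [ 0.70651195  0.49105666 -0.50961184]] [-0.56961453  0.24435854  0.71110756]
top [[453.47560282   0.         313.38960125]
 [  0.         453.47560282 248.18301856]
 [  0.           0.           1.        ]] [[ 0.03679395 -0.99931377  0.00426471]
 [-0.97713837 -0.03687103 -0.20938273]
 [ 0.20939629  0.0035368  -0.97782446]] [-0.31417031  0.55907339  0.96024929]
{'mtx': array([[353.82887565,   0.        , 322.67666019],
       [  0.        , 353.82887565, 238.02702458],
       [  0.        ,   0.        ,   1.        ]]), 'hand_eye': array([[-1.59175711e-03, -9.63432767e-01, -2.67945462e-01,
         7.24816097e-02],
       [ 9.99998727e-01, -1.56303503e-03, -3.20497791e-04,
         6.60638005e-04],
       [-1.10030068e-04, -2.67945631e-01,  9.63434028e-01,
        -1.62394083e-01],
       [ 0.00000000e+00,  0.00000000e+00,  0.00000000e+00,
         1.00000000e+00]])}
```

View pics/top0.png

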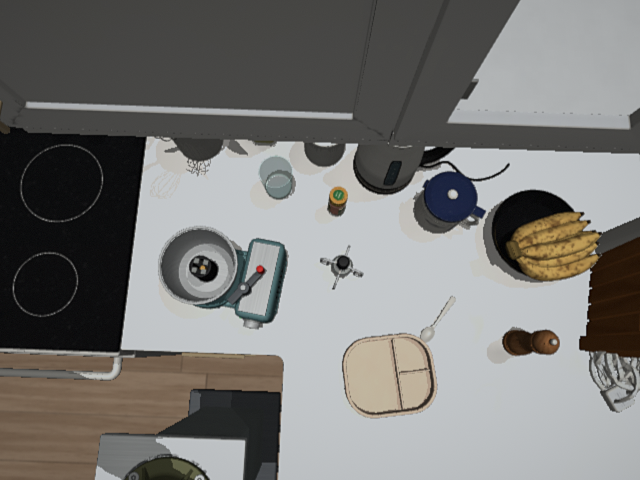

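View pics/scene0.png

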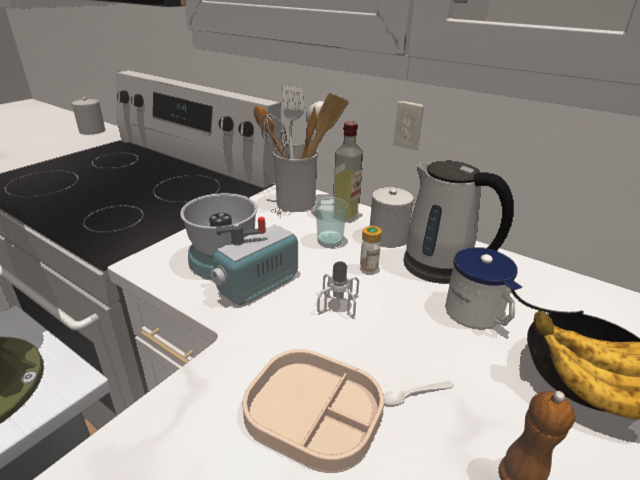

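The top view shows the bowl near (200,265), the drive column near (204,267), the red clamp knob near (261,269), the beater near (343,264), the jar at (338,200), the tumbler at (277,177) and the spoon at (438,318). The scene view shows the same layout.

```bash
cat > h.py <<'E'
from cell import r
import cv2,numpy as np
from scipy.spatial.transform import Rotation as Rot
def cam(n,s=None):
    m=r.camera_model(n)
    if n=='wrist':
        T=np.eye(4); q=s['ee_rot']; T[:3,:3]=Rot.from_quat([q[1],q[2],q[3],q[0]]).as_matrix(); T[:3,3]=s['eef_pos']
        W=np.linalg.inv(T@m['hand_eye']); return m['mtx'],W[:3,:3],W[:3,3]
    return m['mtx'],np.array(m['R']),np.array(m['t'])
def at_z(c,uv,z):
    K,R,t=c; d=R.T@np.linalg.inv(K)@np.array([*uv,1.]); o=-R.T@t; return o+d*(z-o[2])/d[2]
def proj(c,X):
    K,R,t=c; p=K@(R@np.asarray(X,float)+t); return p[:2]/p[2]
def crop(img,x0,y0,x1,y1,f,name):
    cv2.imwrite(name,cv2.resize(img[y0:y1,x0:x1],None,fx=f,fy=f,interpolation=cv2.INTER_CUBIC))
E
python3 - <<'E'
from h import *
c=cam('top'); crop(cv2.imread('pics/top0.png'),150,220,370,330,3.6,'pics/top1.png')
for n,uv,z in [('bowl',(199,266),.135),('col',(204,267),.115),('knob',(261,269),.16),('beater',(343,263),.098),('jar',(338,195),.106),('tumbler',(277,165),.106),('tcp?',(0,0),0)]: print(n,at_z(c,uv,z).round(3))
print(proj(c,[.25,.6,.22]))
E
```

```text
bowl [ 0.508 -0.059  0.135]
col [ 0.509 -0.065  0.115]
knob [ 0.502 -0.19   0.16 ]
beater [ 0.532 -0.358  0.098]
jar [ 0.682 -0.343  0.106]
tumbler [ 0.747 -0.205  0.106]
tcp? [1.234 0.575 0.   ]
[-199.08031428  388.03808419]
```

View pics/top1.png

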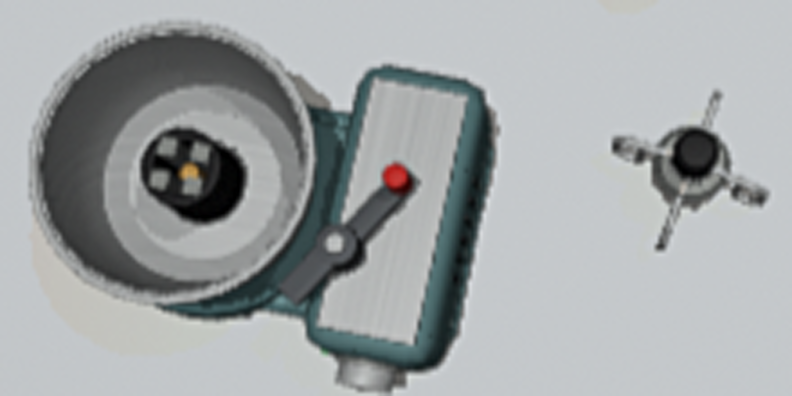

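The crop puts the rim centre at about (172,163), the column top at (178,167), the pivot post at (335,243), the red knob at (397,177) and the beater knob at (695,150). The loop line runs from (717,95) to (660,245).

```bash
python3 - <<'E'
from h import *
c=cam('top'); P=lambda u,v,z: at_z(c,(150+u/3.6,220+v/3.6),z)
b=P(172,163,.135);col=P(178,167,.115);pv=P(335,243,.150);kn=P(397,177,.16)
print('bowl',b,'col',col,'piv',pv,'knob',kn,np.linalg.norm((kn-pv)[:2]),np.linalg.norm((pv-col)[:2]))
ang=lambda v:np.degrees(np.arctan2(v[1],v[0]))
yaw=ang(pv-col)-ang((-.03,-.105)); print('yaw piv',yaw)
for a,bb,z in [((375,80),(318,325),.11),((470,97),(415,345),.11)]:
    d=P(*a,z)-P(*bb,z); print('edge yaw',ang(d))
d=kn-pv; q=ang(d)-yaw+90; print('q deg',q,np.radians(q))
print('beater knob',P(695,150,.098)); k=.02
for z in(.0,.03):
  e=[P(*u,z) for u in((717,95),(660,245),(615,145),(765,195))]; print(ang(e[0]-e[1]),ang(e[2]-e[3]),np.mean(e,0))
E
```

```text
bowl [ 0.50930191 -0.05659897  0.135     ] col [ 0.51037453 -0.05510731  0.115     ] piv [ 0.46509126 -0.15531937  0.15      ] knob [ 0.50198145 -0.1887727   0.16      ] 0.049799713713073304 0.1099683196488693
yaw piv -8.37159991835182
edge yaw -9.166019265751869
edge yaw -9.282339297967606
q deg 56.16874618784481 0.9803295576949054
beater knob [ 0.53499248 -0.35810909  0.098     ]
-19.086585177047258 73.40628133142238 [ 0.53998316 -0.36092282  0.        ]
-19.086585177047272 73.40628133142242 [ 0.53478516 -0.3591017   0.03      ]
```

move_arm(
  moves=".04 -.045 .005 0 0 -5 .04;.04 -.045 .005 0 0 -5 .04;.04 -.045 .005 0 0 -5 .04;.04 -.045 .005 0 0 -5 .04;.015 -.06 0 0 0 -5 .04;.015 -.06 0 0 0 -5 .04;.015 -.06 0 0 0 -5 .04;.015 -.06 0 0 0 -5 .04;.01 -.06 0 0 0 -5 .04;.01 -.06 0 0 0 -5 .04",
  squeeze=20,
)

```text
time_s: 1.35
eef_pos: [0.4905, 0.0577, 0.2424]
ee_rot: [-0.0, 0.594, 0.805, 0.0]
ft_force: [0.7, -0.3, 0.1]
width: 0.46
gripper_force: 0.0
```

move_arm(
  moves=".01 -.05 0 0 0 0 .04;.01 -.05 0 0 0 0 .04;0 -.05 0 0 0 0 .04;0 -.04 0 0 0 0 .04;0 0 0 0 0 0 .04;0 0 0 0 0 0 .04;0 0 0 0 0 0 .04;0 0 0 0 0 0 .04;0 0 0 0 0 0 .04;0 0 0 0 0 0 .04",
)

```text
time_s: 2.6
eef_pos: [0.5107, -0.13, 0.2426]
ee_rot: [0.0, 0.592, 0.806, 0.0]
ft_force: [-0.6, -0.0, 0.5]
width: 0.46
gripper_force: 0.0
```

```bash
python3 - <<'E'
from h import *
s=r.get_state();np.save('s1.npy',np.r_[s['eef_pos'],s['ee_rot']]);print(s['time_s'],s['eef_pos'],s['ee_rot'],s['width'],s['joint_pos'])
cv2.imwrite('pics/w1.png',r.get_image('wrist'))
E
```

```text
2.6 [ 0.51067401 -0.13001033  0.24261913] [6.03577603e-05 5.92370661e-01 8.05665559e-01 5.83860028e-05] 0.45975417054231965 [-0.39298714  0.04094078  0.61391015  1.74516885 -0.02415924  1.36285399
  0.52831314]
```

View pics/w1.png

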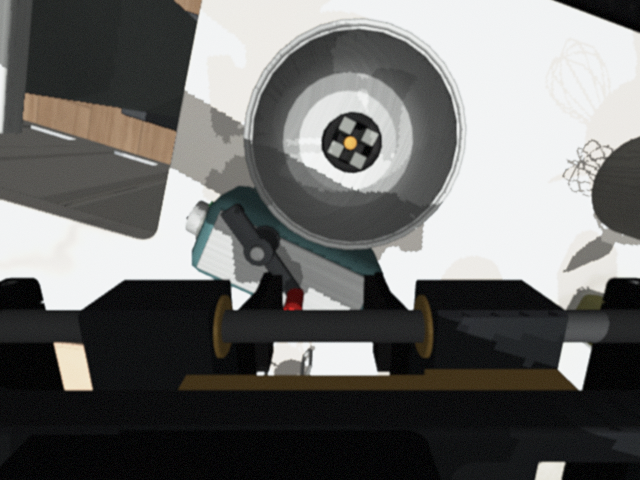

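The wrist view shows the column top centred near (352,142) with its four lands, rim extents of 246..465 by 19..248, the pivot post at (257,254) and the red knob at (293,300).

```bash
python3 - <<'E'
from h import *
a=np.load('s1.npy'); s=dict(eef_pos=a[:3],ee_rot=a[3:]); c=cam('wrist',s)
col=at_z(c,(352,142),.115); print('col',col,'rim',at_z(c,(355.5,133.5),.135)); pv=at_z(c,(257,254),.15);print('pv',pv)
ang=lambda v:np.degrees(np.arctan2(v[1],v[0]))
print('yaw',ang(pv-col)-ang((-.03,-.105)),'kn',at_z(c,(293,300),.155))
# rectified view of column top, 10px/mm... world-aligned: up=+x, right=-y
img=cv2.imread('pics/w1.png'); h=.032; X=[(h,h),(h,-h),(-h,-h),(-h,h)]
src=np.float32([proj(c,[col[0]+x,col[1]+y,.115]) for x,y in X]); dst=np.float32([(0,0),(512,0),(512,512),(0,512)])
H=cv2.getPerspectiveTransform(src,dst); w=cv2.warpPerspective(img,H,(512,512)); cv2.line(w,(256,0),(256,512),(0,0,255),1);cv2.line(w,(0,256),(512,256),(0,0,255),1);cv2.imwrite('pics/rect1.png',w)
E
```

```text
col [ 0.51253343 -0.05458168  0.115     ] rim [ 0.51150075 -0.04848605  0.135     ]
pv [ 0.4670874  -0.15421512  0.15      ]
yaw -8.57386351086194 kn [ 0.50332249 -0.18027911  0.155     ]
```

View pics/rect1.png

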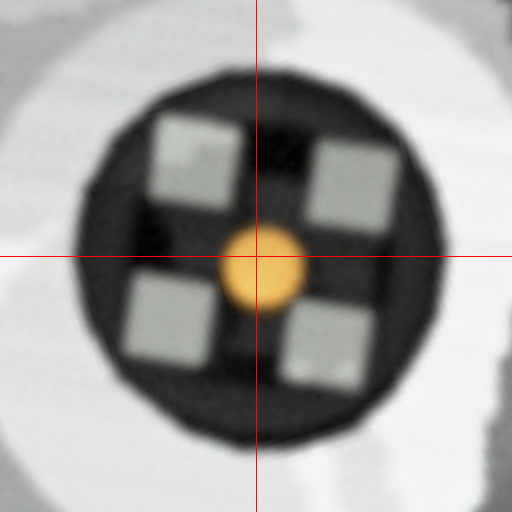

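move_arm(
  moves="-.0075 -.058 0 0 0 0 .04;0 0 0 0 0 0 .04;0 0 -.05 0 0 0 .04;0 0 -.03 0 0 0 .04;0 0 -.0235 0 0 0 .04;0 0 0 0 0 0 .04;0 0 0 0 0 0 .005;0 0 0 0 0 0 .005;0 0 0 0 0 0 .005;0 0 0 0 0 0 .005",
)

```text
time_s: 3.9
eef_pos: [0.5041, -0.1884, 0.1399]
ee_rot: [0.001, 0.593, 0.806, 0.001]
ft_force: [1.8, -0.4, 1.4]
width: 0.167
gripper_force: 20.0
```

move_arm(
  moves="-.0044 -.0042 0 0 0 0 .005;-.0049 -.0036 0 0 0 0 .005;-.0053 -.003 0 0 0 0 .005;-.0056 -.0023 0 0 0 0 .005;-.0059 -.0016 0 0 0 0 .005;-.006 -.0009 0 0 0 0 .005;-.0061 -.0002 0 0 0 0 .005;-.0061 .0006 0 0 0 0 .005;-.0017 .0003 0 0 0 0 .005;0 0 0 0 0 0 .005",
)

```text
time_s: 5.15
eef_pos: [0.4591, -0.2049, 0.1401]
ee_rot: [0.003, 0.593, 0.805, 0.001]
ft_force: [6.2, -3.3, -1.3]
width: 0.162
gripper_force: 20.0
```

move_arm(
  moves="0 0 0 0 0 0 .05;0 0 0 0 0 0 .05;0 0 .05 0 0 0 .05;0 0 .05 0 0 0 .05;.024 -.055 0 0 0 0 .06;.024 -.055 0 0 0 0 .06;.024 -.055 0 0 0 0 .06;.025 -.055 0 0 0 0 .06;0 0 0 0 0 0 .06;0 0 0 0 0 0 .06",
)

```text
time_s: 6.4
eef_pos: [0.5535, -0.4227, 0.2381]
ee_rot: [-0.001, 0.593, 0.805, -0.0]
ft_force: [0.2, 0.4, -0.2]
width: 0.689
gripper_force: 0.0
```

```bash
python3 - <<'E'
from h import *
s=r.get_state();np.save('s2.npy',np.r_[s['eef_pos'],s['ee_rot']]);print(s['time_s'],s['eef_pos'],s['ee_rot'],s['width'],s['joint_pos'])
cv2.imwrite('pics/w2.png',r.get_image('wrist'))
c=cam('wrist',s);print([proj(c,(.535,-.358,z)) for z in(.098,.0)])
E
```

```text
6.4 [ 0.55349448 -0.42271841  0.23808711] [-1.22004954e-03  5.92777099e-01  8.05365645e-01 -2.88401070e-05] 0.6893825475277434 [ 0.07432599  0.50759315  0.80393513  1.317692   -0.35919331  1.46526422
  1.15317206]
[array([323.57078586, 147.48255734]), array([323.47134954, 145.75794419])]
```

View pics/w2.png

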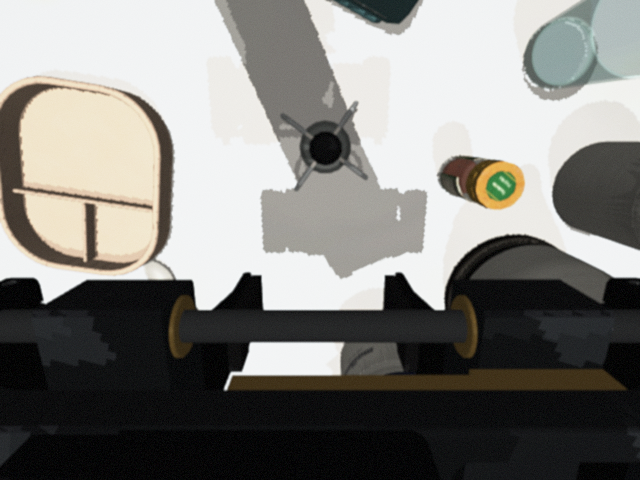

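The beater knob is at (326,148), and its loop ends are near (356,104), (298,188), (282,116) and (366,178). I'll rectify this for the loop angle.

```bash
python3 - <<'E'
from h import *
a=np.load('s2.npy'); s=dict(eef_pos=a[:3],ee_rot=a[3:]); c=cam('wrist',s)
b=at_z(c,(326,148),.098); print('knob',b)
img=cv2.imread('pics/w2.png'); h=.07; X=[(h,h),(h,-h),(-h,-h),(-h,h)]
src=np.float32([proj(c,[b[0]+x,b[1]+y,.055]) for x,y in X]); dst=np.float32([(0,0),(560,0),(560,560),(0,560)])
w=cv2.warpPerspective(img,cv2.getPerspectiveTransform(src,dst),(560,560)); cv2.line(w,(280,0),(280,560),(0,0,255),1);cv2.line(w,(0,280),(560,280),(0,0,255),1);cv2.imwrite('pics/rect2.png',w)
E
```

```text
knob [ 0.53704696 -0.35780141  0.098     ]
```

View pics/rect2.png

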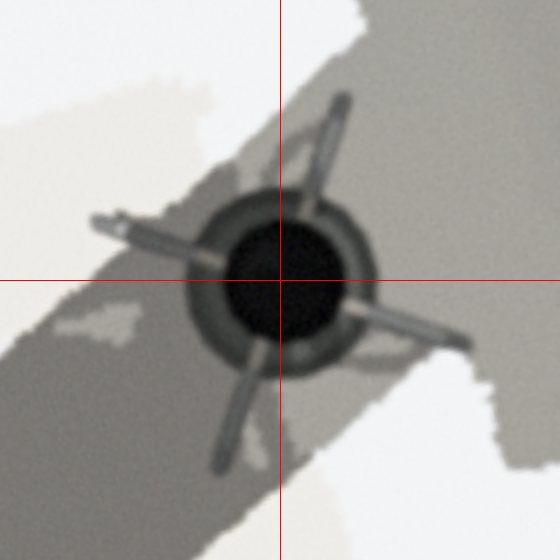

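move_arm(
  moves="-.0085 .032 0 0 0 0 .06;-.008 .0324 0 0 0 0 .06;0 0 -.06 0 0 0 .06;0 0 -.05 0 0 0 .06;0 0 -.035 0 0 0 .06;0 0 -.023 0 0 0 .06;0 0 0 0 0 0 .02;0 0 0 0 0 0 .02;0 0 0 0 0 0 .02;0 0 0 0 0 0 .02",
  squeeze=40,
)

```text
time_s: 7.7
eef_pos: [0.538, -0.3591, 0.0722]
ee_rot: [0.001, 0.593, 0.806, 0.0]
ft_force: [0.2, -0.3, 0.7]
width: 0.321
gripper_force: 3.7
```

move_arm(
  moves="0 0 0 0 0 0 .02;0 0 0 0 0 0 .02;0 0 .03 0 0 0 .02;0 0 .055 0 0 0 .02;0 0 .055 0 0 0 .02;0 0 .034 0 0 0 .02;0 .045 0 0 0 4.7 .02;-.003 .05 0 0 0 4.7 .02;-.003 .05 0 0 0 0 .02;-.004 .05 0 0 0 0 .02",
)

```text
time_s: 8.95
eef_pos: [0.5272, -0.1619, 0.2445]
ee_rot: [-0.0, 0.525, 0.851, -0.0]
ft_force: [0.8, 0.2, -1.0]
width: 0.307
gripper_force: 39.8
```

move_arm(
  moves="-.007 .05 0 0 0 0 .02;-.006 .04 0 0 0 0 .02;-.002 .0185 0 0 0 0 .02;0 0 0 0 0 0 .02;0 0 0 0 0 0 .02;0 0 0 0 0 0 .02;0 0 0 0 0 0 .02;0 0 0 0 0 0 .02;0 0 0 0 0 0 .02;0 0 0 0 0 0 .02",
)

```text
time_s: 10.2
eef_pos: [0.5126, -0.0552, 0.2451]
ee_rot: [0.0, 0.525, 0.851, 0.0]
ft_force: [0.8, 0.6, -1.8]
width: 0.311
gripper_force: 39.8
```

```bash
python3 - <<'E'
from h import *
s=r.get_state();np.save('s3.npy',np.r_[s['eef_pos'],s['ee_rot']]);print(s['time_s'],s['eef_pos'],s['ee_rot'],s['width'],s['joint_pos'],s['ft_force'])
w=r.get_image('wrist');cv2.imwrite('pics/w3.png',w); t=r.get_image('top');cv2.imwrite('pics/top3.png',t)
sc=r.get_image('scene');cv2.imwrite('pics/scene3.png',sc)
a=cv2.resize(w[180:480,120:520],None,fx=1,fy=1); b=cv2.resize(sc[150:300,140:340],None,fx=2,fy=2)
cv2.imwrite('pics/m3.png',np.hstack([a,b]))
E
```

```text
10.2 [ 0.51263019 -0.05524253  0.24508246] [9.31133526e-06 5.24559183e-01 8.51373985e-01 2.71476513e-05] 0.3112269134604858 [-0.57838261  0.00863936  0.64399524  1.76712865 -0.00533615  1.36751598
  0.53307359] [ 0.79783044  0.62529551 -1.76399982]
```

View pics/m3.png

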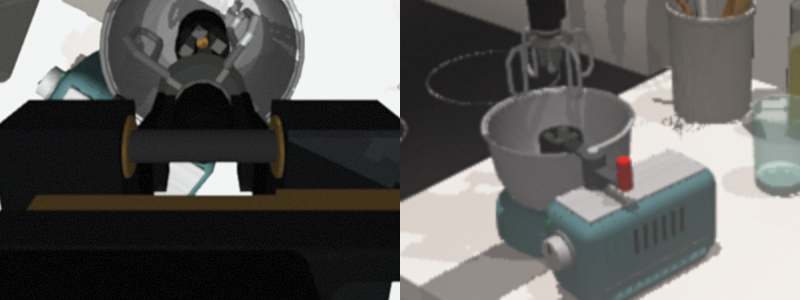

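move_arm(
  moves=".0004 -.0007 0 0 0 0 .02;0 0 -.035 0 0 0 .02;0 0 -.03 0 0 0 .02;0 0 -.01 0 0 0 .02;0 0 -.004 0 0 0 .02;0 0 -.004 0 0 0 .02;0 0 -.004 0 0 0 .02;0 0 -.004 0 0 0 .02;0 0 -.002 0 0 0 .02;0 0 0 0 0 0 .02",
)

```text
time_s: 11.6
eef_pos: [0.5129, -0.0559, 0.152]
ee_rot: [-0.0, 0.525, 0.851, -0.0]
ft_force: [0.7, 0.1, -1.1]
width: 0.309
gripper_force: 39.8
```

move_arm(
  moves="0 0 -.003 0 0 0 .02;0 0 -.003 0 0 0 .02;0 0 -.002 0 0 0 .02;0 0 -.002 0 0 0 .02;0 0 -.002 0 0 0 .02;0 0 -.002 0 0 0 .02;0 0 -.001 0 0 0 .02;0 0 0 0 0 0 .02;0 0 0 0 0 0 .02;0 0 0 0 0 0 .02",
)

```text
time_s: 12.85
eef_pos: [0.5132, -0.0559, 0.1373]
ee_rot: [0.0, 0.525, 0.851, 0.0]
ft_force: [-1.4, -0.8, 4.1]
width: 0.306
gripper_force: 39.8
```

move_arm(
  moves="0 0 -.001 0 0 0 .02;0 0 -.001 0 0 0 .02;0 0 -.001 0 0 0 .02;0 0 0 0 0 0 .02;0 0 0 0 0 0 .02;0 0 0 0 0 0 .02;0 0 0 0 0 0 .02;0 0 0 0 0 0 .02;0 0 0 0 0 0 .02;0 0 0 0 0 0 .02",
)

```text
time_s: 14.1
eef_pos: [0.5134, -0.0562, 0.1366]
ee_rot: [-0.0, 0.525, 0.851, 0.001]
ft_force: [-7.1, -0.4, 21.4]
width: 0.308
gripper_force: 39.8
```

```bash
python3 -c "
from cell import r
s=r.get_state();print(s['ft_force'],s['eef_pos'],s['gripper_force']);print(r.finish_job())"
```

```text
[-7.10175667 -0.39725936 21.38230079] [ 0.51336365 -0.05619008  0.13656262] 39.78343673721611
the job is handed in; nothing more can be done
None
```

I swung the clamp shut over the bowl rim and meshed the beater in the socket. It is pressed down on the column with about 21 N and still gripped at the knob. The job was handed in at about 14 s with no verdict returned, and "fully home" is judged from tool height and force rather than a final picture.

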